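Clear the analyser bench: sort vials, beaker and tools into their trays

ROBOT

A 6-joint arm with a two-finger parallel gripper is mounted at the origin on a cart in front of the work surface, level with it; the furniture and walls round the work are solid. World frame = base frame: x ahead of the robot, y to its left, z up, the work surface at z = 0. Lengths are in m, angles in rad, forces in N, time in s.
With the tool pointing down it reaches from about 0.3 to 0.75 m from the base axis. Payload 8.5 kg.
Tool frame: the origin (TCP) lies at the very end of the fingers, on their centre line; the grasp point (between the pads) lies 19 mm behind it; z points along the fingers, y is the line along which they close (so a half turn about z gives the same grasp; the last joint's range is limited). The gripper opens to 85 mm and grips with 20 to 120 N. Pads are 22 mm wide; open, the fingers measure 114 mm over their backs; the gripper's body (76 mm by 85 mm) begins 54 mm behind the grasp point. The pads swing forward as they close: fully open they stand 13 mm farther back than shut.
Start: joints at [-1.506, 0.381, 1.297, -0, 1.464, -0.215], TCP at [0.152, -0.529, 0.231] pointing down, gripper open.
Joint ranges: [-3.11, 3.11], [-0.89, 2.33], [0.22, 2.48], [-1.42, 4.56], [0.17, 2.85], [-2.88, 2.88]. Speed limits (rad/s): [2.39, 2.39, 3.14, 3.14, 3.14, 3.14].

INTERFACE

Orientations are given as a unit quaternion [w, x, y, z].
In Python, from station import bot gives the robot as it stands. The module is installed in compiled form; this text tells all that it offers. Calls block until the motion is done:
- bot.reach(position, orientation): joint-space move of the TCP to a pose.
- bot.move_l(position, orientation=None, vel=0.15, until_force=None): straight line of the TCP; orientation=None keeps the orientation; vel is the mean speed in m/s. With until_force (N) it stops when the force on the tool has changed by that much, and returns True; else False.
- bot.set_joints(angles): joint-space move.
- bot.gripper_to(opening, grip_force=None): finger opening in m; grip_force is the grip in N (None keeps the last); returns when the fingers have stopped.
- bot.wait(seconds).
- bot.inverse_kinematics(position, orientation): joint angles nearest the present ones, or None.
- bot.observe(): the state.
- bot.snapshot(name): name is "side" or "top"; returns a dict with "img" (480x640x3 uint8, red, green, blue), "K" (3x3 intrinsics, pixels), "k1" (the pictures are not rectified: a ray, as slopes to the right and down, at radius r is drawn at 1 + k1 r^2 times it, then the intrinsics apply), "camera_from_world" (4x4, takes a point from world to camera coordinates). Camera axes: x right, y down, z forward; pixel columns grow to the right and rows downward; lengths in m; the calibration is good to about 2 mm. A picture is of the moment at which its call begins. There is no depth.
A pose or a line that the arm cannot do raises bot.PlanningError and nothing moves.
- bot.hand_in(): hands the job in; it is judged then, once.
Trained networks look in a picture, given as the dict that the camera call returned (one of the last four; its "shot" number tells which), for a name from the list of things; names that differ only in an ending like _2 or _b are one class to them, and where a whole thing is asked for, a point or a joint stands for the part that bears it (a point fixed in the world has none). Each returns a list of dicts, best first, with "score" (0 to 1); they miss things now and then, are a little off and sometimes report something else, mostly with a low value. They report only what shows in the picture. A call takes as long as a camera call. They do not tell look-alikes from the thing itself.
- bot.look_for(picture, name): "extent" ([left, top, right, bottom] as shares, 0 to 1, of the picture: columns of its width, rows of its height, round what is visible of it).
- bot.masks_of(picture, name): "pixels" (480x640 bool, what is visible of it) and "extent" ([left, top, right, bottom] as shares, 0 to 1, of the picture: columns of its width, rows of its height, round what is visible of it).
The state is a dict: "time": time; "q": joint angles; "qvel": joint speeds; "joint_efforts": joint torques, N m; "eef_pos": TCP position; "orientation": TCP orientation; "contact_force": force on the tool from outside, world axes, zero at the start; "ft_torque": the same for the moment, N m; "finger_gap": finger opening in m; "gripper_force": force on a finger pad.
Only numpy, scipy, OpenCV 4.12 (cv2) and the standard library are available. Lean on these libraries where they do the work, as an engineer would, in place of code of your own. Each camera call takes 0.05 s, during which the arm holds its last target. There are 200 camera calls.

TASK

Put the things left in front of the analyser away, each kind in its own tray: stand the small vial in the small bay and the large vial in the large bay of the two-bay vial tray, stand the beaker in the square tray, and lay the screwdriver and the tweezers flat and lengthwise, side by side, in the long tool tray. Keep the vials and the beaker upright all the way and set them down rather than dropping them; leave everything released and at rest. The timer and the other things on the bench are not part of the job.

Things in the scene. Friction and masses are not known exactly. Their poses are not given: they have to be found in the camera images.
- small_vial: Small glass sample vial with white screw cap, standing: 27 mm diameter, 57 mm tall, about 25 g (the glass body reaches up to 44 mm, the cap above it is 23 mm in diameter). Origin: centre of its underside, z up along its axis. The smaller of the two vials.
- large_vial: Larger glass sample vial with red screw cap, standing: 33 mm diameter, 65 mm tall, about 30 g (the glass body reaches up to 52 mm, the cap above it is 28 mm in diameter). Origin: centre of its underside, z up along its axis.
- beaker: Small empty clear beaker without handle, standing open end up: 46 mm diameter, 55 mm tall. It can be gripped across the outside of its body. Origin: centre of its underside, z up along its axis.
- screwdriver: Small screwdriver, lying, 172 mm long along its y. Round yellow handle 22 mm in diameter from y = +2 to +86 mm; shaft 5 mm thick from y = -86 to +2 mm on the same axis, 11 mm over the worktop. Origin: under mid-length, at worktop height as it first lies. Balances near y = +40 mm; rolls if pushed sideways. At the start the handle end is farther from the robot.
- tweezers: Steel tweezers lying flat, closed and rigid: 120 mm long along their own y, 11 mm wide (x), 9 mm high. Origin: centre of the underside.
- tool_tray: Long shallow aluminium tray, fixed, 212 mm (its y) by 122 mm (its x) outside, 206 x 116 mm inside; floor 3 mm over the worktop, walls 3 mm thick, rim 10 mm over the worktop. Origin: centre of its underside. The analyser, 0.28 m tall, stands close behind the three trays, from about 0.7 m ahead of the robot: approach the trays from the front and above.
- vial_tray: Grey plastic vial tray with two bays side by side along its y, fixed, 115 mm (y) by 62 mm (x) outside; floor 3 mm over the worktop, walls and divider 3 mm thick, rim 22 mm over the worktop. Origin: centre of its underside. Turned so that the small bay is always the one on its -y (right) side.
- glass_tray: Square grey plastic tray with small studs, fixed, 96 x 96 mm outside, 90 x 90 mm inside; floor 3 mm over the worktop, walls 3 mm thick, rim 16 mm over the worktop. Origin: centre of its underside.
- small_bay (a point): Centre of the floor of the small bay of the vial tray (3 mm over the worktop); the bay is 44 mm (tray y) by 56 mm (tray x) inside, axes as the tray's.
- large_bay (a point): Centre of the floor of the large bay of the vial tray (3 mm over the worktop); the bay is 62 mm (tray y) by 56 mm (tray x) inside, axes as the tray's.
Things that resemble listed ones, but are neither listed nor needed, are in the scene too. Leave any blue or green look-alike of the beaker alone.

How it is judged:
At the end, for the whole second after the job is handed in: Upright on the tray floors: small vial within 20 mm of the small bay's centre, large vial 22 mm of the large bay's, beaker 34 mm of the square tray's; tools level inside the tool tray, along it within 0.3 rad either way round, tweezers flat; all released and at rest (0.02 m/s) (x of screwdriver in the frame of tool_tray between -0.057 and 0.057 m and y of screwdriver in the frame of tool_tray between -0.018 and 0.018 m and z of screwdriver in the frame of tool_tray between -0.002 and 0.03 m and angle between the y axis of each of screwdriver, tweezers and the y axis of tool_tray, either way round below 0.3 rad and angle between screwdriver's own y axis and vertical between 1.5008 and 1.6408 rad and linear speed of each of screwdriver, small_vial, tweezers, beaker, large_vial below 0.02 m/s and horizontal distance between small_vial and small_bay below 0.02 m and z of small_vial in the frame of small_bay between -0.004 and 0.005 m and angle between each of small_vial, beaker, large_vial's own z axis and vertical below 0.1 rad and x of tweezers in the frame of tool_tray between -0.057 and 0.057 m and y of tweezers in the frame of tool_tray between -0.046 and 0.046 m and z of tweezers in the frame of tool_tray between -0.002 and 0.01 m and angle between tweezers's own y axis and vertical between 1.5008 and 1.6408 rad and angle between tweezers's own z axis and vertical below 0.2 rad and horizontal distance between beaker and glass_tray below 0.034 m and z of beaker in the frame of glass_tray between -0.001 and 0.008 m and horizontal distance between large_vial and large_bay below 0.022 m and z of large_vial in the frame of large_bay between -0.004 and 0.005 m); the robot touches nothing.
It fails at once if a vial or the beaker is tipped over (more than 40 degrees) (angle between any of small_vial, large_vial, beaker's own z axis and vertical above 0.7 rad).
It fails at once if the small vial is let fall: more than 40 mm over the worktop and touched by nothing (height (world z) of small_vial above 0.04 m and contact force between small_vial and the fingers below 0.005 N and contact force between small_vial and anything else below 0.005 N).
It fails at once if the large vial is let fall: more than 40 mm over the worktop and touched by nothing (height (world z) of large_vial above 0.04 m and contact force between large_vial and the fingers below 0.005 N and contact force between large_vial and anything else below 0.005 N).
It fails at once if the beaker is let fall: more than 40 mm over the worktop and touched by nothing (height (world z) of beaker above 0.04 m and contact force between beaker and the fingers below 0.005 N and contact force between beaker and anything else below 0.005 N).
It also fails if it takes over 120 s, if anything falls off the work surface, if the arm or the gripper's body presses on something with over 40 N, if the wrist force passes 120 N, or if a joint passes its speed limit or range.

## Working session

There is one attempt and no reset: what is moved stays moved. The work goes in short steps, each a Python script; the robot and the scene stay as the last script left them, time stands still between calls to the robot, and variables do not carry over. Pictures are saved under pics/ and viewed, at most 14 in all, crops included, and the job is handed in when it is done.

```bash
mkdir -p pics
python3 - <<'E'
from station import bot
import cv2, numpy as np
for n in ("side","top"):
    p=bot.snapshot(n); cv2.imwrite(f"pics/{n}0.png",p["img"][:,:,::-1])
    print(n,p["K"].tolist(),p["k1"],np.round(p["camera_from_world"],4).tolist())
    for o in "small_vial large_vial beaker screwdriver tweezers tool_tray vial_tray glass_tray".split():
        print(o,[(round(d["score"],2),np.round(np.array(d["extent"])*[640,480,640,480]).astype(int).tolist()) for d in bot.look_for(p,o)][:5])
E
```

```text
side [[433.6187176279567, 0.0, 316.45255292667196], [0.0, 433.6187176279567, 241.32194983206114], [0.0, 0.0, 1.0]] -0.02930586183112881 [[0.9977, -0.0644, 0.0195, -0.5], [-0.0261, -0.637, -0.7705, -0.0573], [0.0621, 0.7682, -0.6372, 1.2224], [0.0, 0.0, 0.0, 1.0]]
small_vial []
large_vial [(0.51, [281, 209, 294, 232]), (0.34, [323, 163, 353, 180])]
beaker [(0.68, [289, 394, 318, 434]), (0.65, [285, 265, 301, 297])]
screwdriver [(0.76, [291, 199, 316, 208]), (0.35, [329, 193, 357, 221])]
tweezers [(0.72, [272, 247, 313, 262])]
tool_tray [(0.72, [326, 232, 388, 291])]
vial_tray [(0.72, [332, 194, 357, 222]), (0.28, [272, 247, 313, 263]), (0.26, [292, 200, 317, 209])]
glass_tray [(0.82, [324, 162, 356, 184])]
top [[570.7539334384262, 0.0, 321.29355370227506], [0.0, 570.7539334384262, 240.23376541234376], [0.0, 0.0, 1.0]] -0.1063226752649737 [[-0.0059, -0.9999, 0.0085, -0.1525], [-0.9961, 0.0051, -0.0878, 0.5175], [0.0878, -0.0089, -0.9961, 1.5205], [0.0, 0.0, 0.0, 1.0]]
small_vial [(0.64, [188, 272, 202, 280])]
large_vial [(0.67, [280, 271, 290, 284])]
beaker [(0.74, [484, 264, 500, 273]), (0.61, [397, 208, 417, 228]), (0.58, [364, 265, 387, 284])]
screwdriver [(0.73, [221, 250, 256, 302])]
tweezers []
tool_tray [(0.76, [295, 195, 377, 239])]
vial_tray [(0.84, [228, 205, 273, 231])]
glass_tray [(0.66, [158, 200, 192, 238])]
```

Run:
```python
import cv2
a=cv2.imread("pics/top0.png")[170:350,130:530]; cv2.imwrite("pics/t1.png",cv2.resize(a,None,fx=2,fy=2,interpolation=2))
a=cv2.imread("pics/side0.png")[150:450,220:420]; cv2.imwrite("pics/s1.png",cv2.resize(a,None,fx=2,fy=2,interpolation=2))
```

```text
(no output)
```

View pics/t1.png

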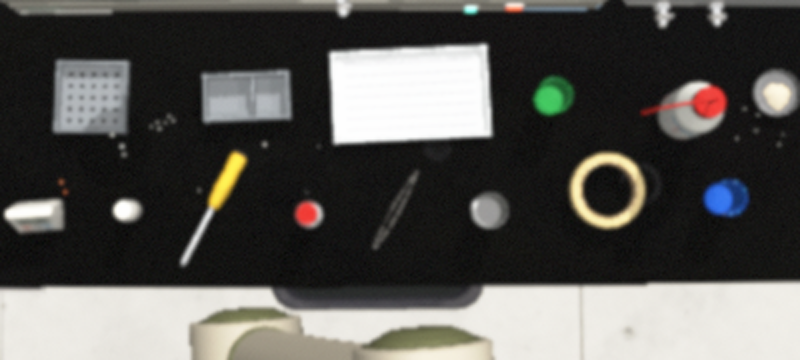

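View pics/s1.png

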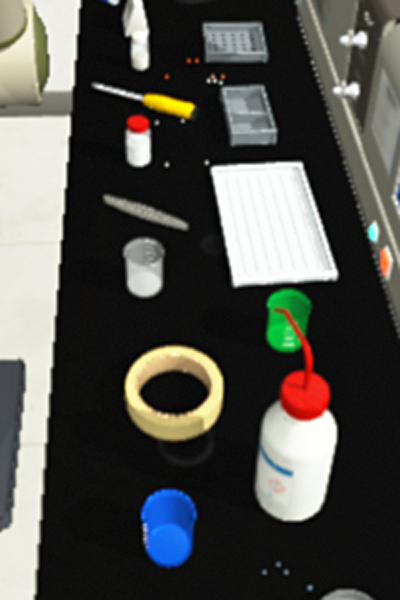

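View pics/top0.png

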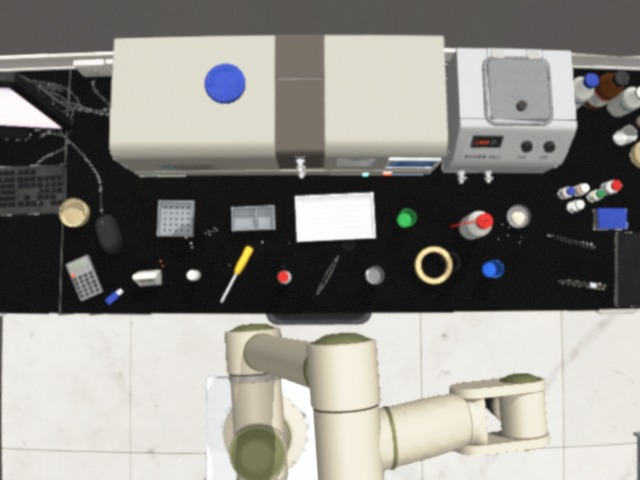

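The top view shows, in full-picture pixels: small white vial (194,275), screwdriver (222,302)–(250,248), red-cap vial (284,277), tweezers (316,293)–(338,256), clear beaker (374,275), the trays at (176,218), (253,218) and (335,217), and the small bay on the right at about (265,217). In the side view the same things are at roughly x 275–315, y 150–300. The green and blue beakers are decoys.

I'll fit simple solid models to the masks from both views.

```bash
cat > h.py <<'E'
import numpy as np, cv2
from scipy.optimize import minimize
def cyl(r,z0,z1):
    a=np.linspace(0,2*np.pi,24,endpoint=False); return np.vstack([np.c_[r*np.cos(a),r*np.sin(a),0*a+z] for z in (z0,z1)])
def box(x,y,z,y0=0): return np.array([[sx*x/2,y0+sy*y/2,k*z] for sx in(-1,1) for sy in(-1,1) for k in(0,1)])
def hcyl(r,y0,y1):
    c=cyl(r,y0,y1); return np.c_[c[:,0],c[:,2],c[:,1]+.011]
M=dict(small_vial=[cyl(.0135,0,.044),cyl(.0115,.044,.057)],large_vial=[cyl(.0165,0,.052),cyl(.014,.052,.065)],
 beaker=[cyl(.023,0,.055)],screwdriver=[hcyl(.011,.002,.086),hcyl(.0025,-.086,.002)],tweezers=[box(.011,.120,.009)],
 tool_tray=[box(.122,.212,.010)],vial_tray=[box(.062,.115,.022)],glass_tray=[box(.096,.096,.016)])
def proj(p,P):
    T=p["camera_from_world"]; return cv2.projectPoints(np.float64(P),cv2.Rodrigues(T[:3,:3])[0],T[:3,3],p["K"],np.array([p["k1"],0,0,0]))[0][:,0]
def world(p,uv,z):
    T=p["camera_from_world"]; s=cv2.undistortPoints(np.float64([[uv]]),p["K"],np.array([p["k1"],0,0,0]))[0,0]
    d=T[:3,:3].T@np.r_[s,1]; c=-T[:3,:3].T@T[:3,3]; return c+d*(z-c[2])/d[2]
S=4
def render(p,parts,v):
    c,s=np.cos(v[3]),np.sin(v[3]); R=np.array([[c,-s,0],[s,c,0],[0,0,1]]); m=np.zeros((480*S,640*S),np.uint8)
    for q in parts:
        uv=(proj(p,q@R.T+v[:3])+.5)*S-.5
        cv2.fillConvexPoly(m,cv2.convexHull(np.int32(np.round(uv*16))),255,shift=4)
    return m
def fit(name,views,v0,yaw=True,zfree=True):
    """views: list of (picture, mask); maximise overlap of model and mask in all views"""
    data=[(p,cv2.GaussianBlur(cv2.resize(m.astype(np.float32),None,fx=S,fy=S,interpolation=0),(0,0),S/2)) for p,m in views]
    sc=np.array([.004,.004,.004 if zfree else 0,.1 if yaw else 0])
    def cost(d):
        v=np.array(v0)+d*sc; e=0
        for p,m in data:
            r=cv2.GaussianBlur(render(p,M[name],v).astype(np.float32)/255,(0,0),S/2); e+=np.abs(r-m).sum()/m.sum()
        return e/len(data)+1e-4*(d@d)
    best=None
    for _ in range(2):
        o=minimize(cost,np.zeros(4),method="Nelder-Mead",options=dict(initial_simplex=np.vstack([np.zeros(4),np.eye(4)*1.5]),maxiter=150,xatol=.02,fatol=1e-4)); v0=np.array(v0)+o.x*sc
    return v0,o.fun
def near(masks,uv):
    g=[(np.hypot(*(np.argwhere(d["pixels"]).mean(0)[::-1]-uv)),d) for d in masks if d["pixels"].any()]
    g=[x for x in g if x[0]<14]; return min(g,key=lambda x:x[0])[1]["pixels"] if g else None
E
cat > see.py <<'E'
from station import bot
from h import *; import pickle,sys
uvt=dict(small_vial=(194,275),large_vial=(284,277),beaker=(374,275),screwdriver=(240,270),tweezers=(327,275),tool_tray=(335,217),vial_tray=(253,218),glass_tray=(176,218))
yaw0=dict(screwdriver=-.5,tweezers=-.55)
res={}
P={n:bot.snapshot(n) for n in("top","side")}
for o,uv in uvt.items():
    w=world(P["top"],uv,.01); us=proj(P["side"],[w+[0,0,.01]])[0]; views=[];src=[]
    for n,u in(("top",uv),("side",us)):
        m=near(bot.masks_of(P[n],o),u); src.append("net")
        if m is None:
            src[-1]="seg"; g=P[n]["img"].max(2)>55; k,lab=cv2.connectedComponents(g.astype(np.uint8))
            x,y=np.int32(np.round(u)); ids=lab[y-4:y+5,x-4:x+5]; ids=ids[ids>0]
            if not len(ids): src[-1]="none"; continue
            m=lab==np.bincount(ids).argmax()
            if m.sum()>4000: src[-1]="big"; continue
        views.append((P[n],m))
    v,c=fit(o,views,[w[0],w[1],0,yaw0.get(o,0)],yaw=o not in("small_vial","large_vial","beaker"))
    each=[np.round(fit(o,[vw],v,yaw=False,zfree=False)[0][:2]-v[:2],4).tolist() for vw in views]
    res[o]=v; print(o,src,[int(m.sum()) for _,m in views],np.round(v,4),"cost",round(c,3),"per-view dxy",each)
pickle.dump(res,open("res.pkl","wb"))
E
time python3 see.py
```

```text
small_vial ['net', 'net'] [90, 135] [ 0.4258  0.1887 -0.0008  0.    ] cost 0.249 per-view dxy [[-0.0017, 0.0018], [0.0001, 0.0029]]
large_vial ['net', 'net'] [136, 264] [ 0.4176 -0.055   0.0008  0.    ] cost 0.146 per-view dxy [[-0.0008, 0.0001], [0.0023, 0.0006]]
beaker ['net', 'net'] [254, 501] [ 0.4224 -0.2977  0.0021  0.    ] cost 0.112 per-view dxy [[-0.0006, -0.0003], [0.0018, 0.0021]]
screwdriver ['net', 'net'] [270, 212] [0.5006 0.037  0.0011 1.0392] cost 0.458 per-view dxy [[-0.0001, 0.0001], [0.0044, -0.0021]]
tweezers ['seg', 'net'] [110, 186] [ 0.4244 -0.1729  0.0016  1.0758] cost 0.734 per-view dxy [[0.0, 0.0], [0.0006, -0.0]]
tool_tray ['net', 'net'] [3494, 2897] [ 0.5837 -0.1935  0.0027  0.047 ] cost 0.04 per-view dxy [[-0.0015, 0.0004], [0.0024, -0.0004]]
vial_tray ['net', 'net'] [1010, 597] [0.5795 0.0301 0.0029 0.0271] cost 0.077 per-view dxy [[-0.0004, 0.0], [0.0018, -0.0001]]
glass_tray ['net', 'net'] [1309, 546] [ 0.584   0.2461 -0.0007 -0.0329] cost 0.062 per-view dxy [[-0.0027, 0.0002], [0.0007, -0.0001]]
real	7m22.685s
user	6m17.737s
sys	0m56.117s
```

```bash
python3 - <<'E'
s=open('h.py').read()
s=s.replace("def render(p,parts,v):","def render(p,parts,v,o=(0,0,640,480)):").replace("m=np.zeros((480*S,640*S),np.uint8)","m=np.zeros(((o[3]-o[1])*S,(o[2]-o[0])*S),np.uint8)").replace("uv=(proj(p,q@R.T+v[:3])+.5)*S-.5","uv=(proj(p,q@R.T+v[:3])-o[:2]+.5)*S-.5")
a=s.index("    data=["); b=s.index("    sc=")
s=s[:a]+'''    data=[]
    for p,m in views:
        x,y,w,h=cv2.boundingRect(m.astype(np.uint8)); o=np.array([max(x-15,0),max(y-15,0),min(x+w+15,640),min(y+h+15,480)])
        data.append((p,o,cv2.GaussianBlur(cv2.resize(m[o[1]:o[3],o[0]:o[2]].astype(np.float32),None,fx=S,fy=S,interpolation=0),(0,0),S/2)))
'''+s[b:]
s=s.replace("for p,m in data:","for p,o,m in data:").replace("render(p,M[name],v).","render(p,M[name],v,o).")
open('h.py','w').write(s)
t=open('see.py').read().replace("yaw0=dict(screwdriver=-.5,tweezers=-.55)","yaw0=dict(screwdriver=-2.05,tweezers=1.05)").replace("res={}","""try: res=pickle.load(open("res.pkl","rb"))
except Exception: res={}
if len(sys.argv)>1: uvt={k:uvt[k] for k in sys.argv[1:]}""")
t=t.replace("    v,c=fit","    for p,m in views:\n        if o in yaw0 and p is P['top']:\n            pts=np.argwhere(m)[:,::-1]; l=cv2.fitLine(np.float32(pts),cv2.DIST_L2,0,.01,.01).ravel(); t=(pts-l[2:])@l[:2]; print('ends',[np.round(world(p,l[2:]+k*l[:2],.008)[:2],4).tolist() for k in(t.min()-.4,t.max()+.4)],np.round(l,2).tolist())\n    v,c=fit")
open('see.py','w').write(t)
E
time python3 see.py screwdriver tweezers small_vial large_vial beaker
python3 - <<'E'
from station import bot
print(bot.observe())
E
```

```text
ends [[0.3933, 0.0964], [0.5037, 0.0379]] [0.4699999988079071, -0.8799999952316284, 242.0500030517578, 261.7200012207031]
screwdriver ['net', 'net'] [245, 191] [ 4.2760e-01  7.7500e-02  1.1000e-03 -2.0477e+00] cost 0.337 per-view dxy [[-0.002, 0.0011], [0.0011, -0.0011]]
ends [[0.4016, -0.162], [0.4784, -0.2012]] [0.44999998807907104, -0.8899999856948853, 331.0400085449219, 268.7300109863281]
tweezers ['seg', 'net'] [113, 151] [ 0.4237 -0.1738  0.0031  1.0731] cost 0.842 per-view dxy [[0.0, 0.0], [0.0, 0.0]]
small_vial ['net', 'seg'] [70, 768] [ 0.4255  0.1891 -0.0006  0.    ] cost 0.74 per-view dxy [[0.0, 0.0], [0.0032, 0.0027]]
large_vial ['net', 'net'] [157, 295] [ 0.419  -0.0563  0.0013  0.    ] cost 0.105 per-view dxy [[-0.0013, -0.0], [0.0008, -0.0001]]
beaker ['net', 'net'] [231, 475] [ 0.4219 -0.2958  0.0015  0.    ] cost 0.181 per-view dxy [[-0.0005, -0.0003], [0.0018, 0.0015]]
{'time': 2.4, 'q': array([-1.50629493e+00,  3.80589010e-01,  1.29741882e+00, -2.19200537e-07,
        1.46361856e+00, -2.15344454e-01]), 'qvel': array([ 0.00067216,  0.00190543, -0.00129183,  0.00134383, -0.00039802,
       -0.00123213]), 'joint_efforts': array([ 1.59672363e-04, -4.48325050e+01, -2.31463033e+01, -1.64370704e-04,
        5.12812476e-04,  1.24704880e-05]), 'eef_pos': array([ 0.15188629, -0.52857973,  0.23132195]), 'orientation': array([-1.68240226e-05,  9.90226747e-01,  1.39466805e-01,  1.16202314e-06]), 'contact_force': array([ 0.06109364,  0.04659285, -0.80817475]), 'ft_torque': array([-0.00081405,  0.0678707 , -0.02866694]), 'gripper_force': 0.0, 'finger_gap': 0.08523010498072782}
real	0m13.725s
user	0m5.355s
sys	0m0.326s
```

```bash
cat > ov.py <<'E'
import sys,pickle
from station import bot
from h import *
def overlay(res,name,fn,roi,f=4):
    p=bot.snapshot(name); x0,y0,x1,y1=roi
    im=cv2.resize(np.ascontiguousarray(p["img"][y0:y1,x0:x1,::-1]),None,fx=f,fy=f,interpolation=2)
    for o,v in res.items():
        c,s=np.cos(v[3]),np.sin(v[3]); R=np.array([[c,-s,0],[s,c,0],[0,0,1]])
        for q in M[o]:
            uv=(proj(p,q@R.T+v[:3])-[x0,y0]+.5)*f-.5
            cv2.polylines(im,[cv2.convexHull(np.int32(uv))],True,(255,0,255),1)
    cv2.imwrite(fn,im); return im
E
python3 - <<'E'
from ov import *
r=pickle.load(open("res.pkl","rb"))
a=overlay(r,"top","pics/o1.png",(165,190,365,310)); b=overlay(r,"side","pics/o2.png",(240,155,400,305))
p=bot.snapshot("top"); print(world(p,(316,293),.005),world(p,(338.5,256),.005))
p=bot.snapshot("side"); print(world(p,(272,247.5),.005),world(p,(314,264),.005))
E
```

```text
[ 0.37440776 -0.14029078  0.005     ] [ 0.47480518 -0.20228146  0.005     ]
[ 0.37528917 -0.13678799  0.005     ] [ 0.48157985 -0.20531448  0.005     ]
```

View pics/o1.png

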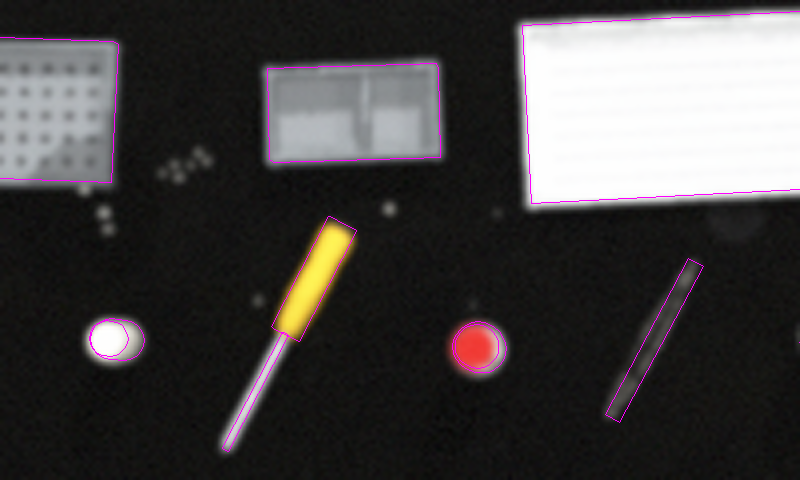

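View pics/o2.png

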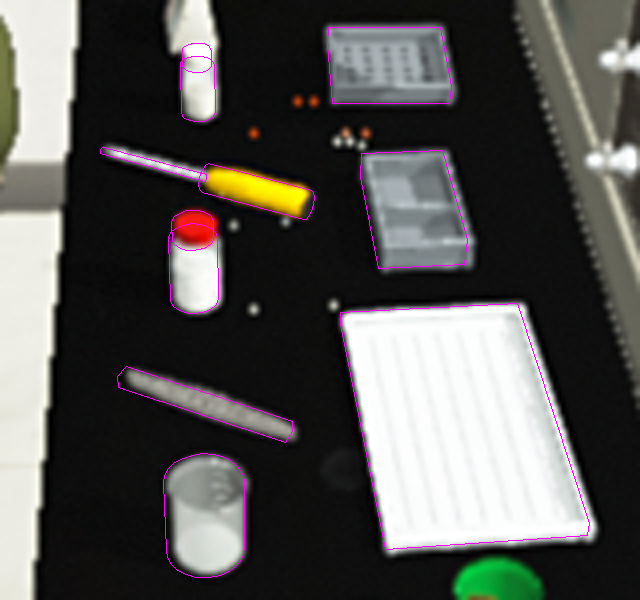

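The overlay matches both views, and every fitted base height is within 3 mm of the worktop, so the poses are sound. I'll move the beaker first.

```bash
cat > act.py <<'E'
from station import bot
import numpy as np, pickle
R=pickle.load(open("res.pkl","rb"))
def ori(phi): # tool down, closing axis at angle phi
    return np.array([0,np.cos(phi/2-np.pi/4),-np.cos(phi/2+np.pi/4)*-1,0])
def intray(t,x,y):
    v=R[t]; c,s=np.cos(v[3]),np.sin(v[3]); return np.array([v[0]+c*x-s*y,v[1]+s*x+c*y])
def transfer(xy,phi,rel,gap,force,dst,phi2,opening,floor=.003,up=.12,press=4,vel=.2):
    q=ori(phi); q2=ori(phi2)
    bot.reach([*xy,rel+.09],q)
    hit=bot.move_l([*xy,rel],vel=.1,until_force=8)
    z0=bot.observe()["eef_pos"][2]
    bot.gripper_to(gap-.012 if gap>.02 else 0.,force); g=bot.observe()["finger_gap"]
    print("descend hit",hit,"z",round(z0,4),"gap",round(g,4),"t",round(bot.observe()["time"],1))
    if abs(g-gap)>.004: print("BAD GRASP, stop"); return False
    bot.move_l([*xy,rel+up],vel=vel); g1=bot.observe()["finger_gap"]
    bot.reach([*dst,rel+up],q2)
    bot.move_l([*dst,z0+floor+.012],vel=vel)
    hit=bot.move_l([*dst,z0+floor-.003],vel=.03,until_force=press)
    o=bot.observe(); print("lift gap",round(g1,4),"set down hit",hit,"z above expected",round(o["eef_pos"][2]-z0-floor,4))
    bot.gripper_to(opening); bot.wait(.2)
    bot.move_l([*dst,rel+.12],vel=vel); bot.gripper_to(.085)
    print("t",bot.observe()["time"]); return True
E
python3 - <<'E'
from act import *
from scipy.spatial.transform import Rotation as Ro
q=ori(1.0); print(Ro.from_quat(np.r_[q[1:],q[0]]).as_matrix().round(3).tolist(),np.cos(1),np.sin(1))
E
```

```text
[[0.841, 0.54, 0.0], [0.54, -0.841, 0.0], [0.0, 0.0, -1.0]] 0.5403023058681398 0.8414709848078965
```

```bash
sed -i 's|    return np.array(\[0,np.cos.*|    a=phi/2+np.pi/4; return np.array([0,np.cos(a),np.sin(a),0])|' act.py
python3 - <<'E'
from act import *
from scipy.spatial.transform import Rotation as Ro
q=ori(1.0); print(Ro.from_quat(np.r_[q[1:],q[0]]).as_matrix()[:,1])
print(bot.inverse_kinematics([*R["beaker"][:2],.11],ori(0)), bot.inverse_kinematics([*R["beaker"][:2],.11],ori(np.pi)))
transfer(R["beaker"][:2],0,.020,.046,25,R["glass_tray"][:2],R["glass_tray"][3],.064)
E
```

```text
[0.54030231 0.84147098 0.        ]
[-8.41589605e-01  4.46797413e-01  1.58007999e+00 -4.44089210e-16
  1.11471525e+00 -8.41589605e-01] [-8.41589605e-01  4.46797413e-01  1.58007999e+00 -4.44089210e-16
  1.11471525e+00  2.30000305e+00]
descend hit False z 0.0205 gap 0.044 t 5.5
lift gap 0.0442 set down hit True z above expected -0.0004
t 11.0417
```

Run:
```python
from act import *
y=R["vial_tray"][3]
if transfer(R["small_vial"][:2],0,.022,.027,25,intray("vial_tray",0,-.0325),y,.046):
    transfer(R["large_vial"][:2],0,.024,.033,25,intray("vial_tray",0,.0235),y,.052)
from ov import overlay
overlay({},"top","pics/c1.png",(165,190,365,310)); overlay({},"side","pics/c2.png",(240,155,400,305))
```

```text
descend hit False z 0.0224 gap 0.0258 t 13.4
lift gap 0.0257 set down hit True z above expected -0.0004
t 17.9667
descend hit False z 0.0243 gap 0.0317 t 20.3
lift gap 0.0322 set down hit True z above expected -0.0004
t 24.6417
```

View pics/c2.png

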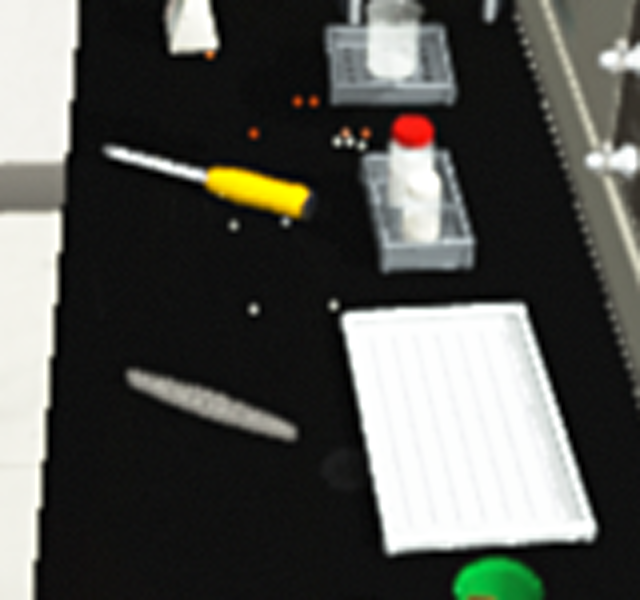

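The beaker stands in the square tray at about (395,50) in this crop. Both vials are upright in their bays, red cap in the far bay and white in the near one. The tools come next.

Run:
```python
from act import *
y=R["tool_tray"][3]; v=R["screwdriver"]; d=np.array([-np.sin(v[3]),np.cos(v[3])])
if transfer(v[:2]+.04*d,v[3]+np.pi,.003,.022,40,intray("tool_tray",.024,-.04),y,.034):
    t=R["tweezers"]; transfer([.427,-.1725],t[3],.002,.011,30,intray("tool_tray",-.026,0),y,.022)
from ov import overlay
bot.reach([.40,.1,.3],ori(0))
overlay({},"top","pics/d1.png",(165,190,385,310),3.6); overlay({},"side","pics/d2.png",(240,155,400,305))
```

```text
descend hit False z 0.0034 gap 0.0204 t 27.4
lift gap 0.0206 set down hit True z above expected -0.0001
t 32.275
descend hit False z 0.0024 gap 0.0099 t 35.0
lift gap 0.0102 set down hit True z above expected -0.0005
t 39.8
```

View pics/d2.png

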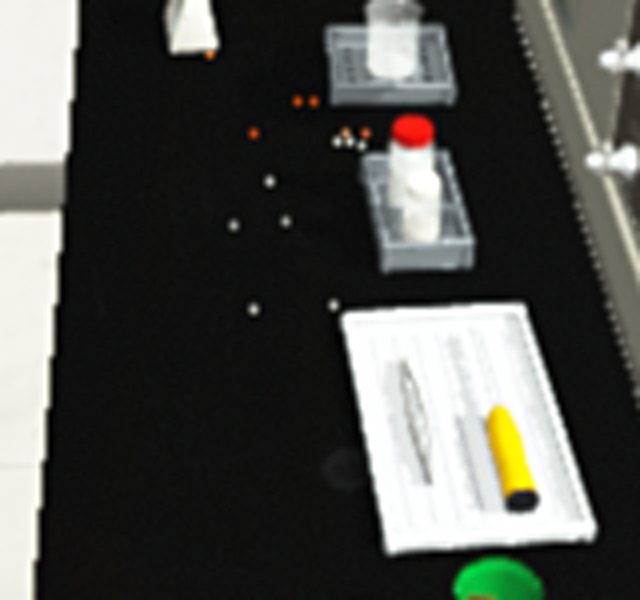

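The side view shows the screwdriver handle at (512,455) and the tweezers at (415,425), both lengthwise inside the tool tray. I'll check the tools' lengthwise position and the flatness of the tweezers in a stretched top view.

Run:
```python
from act import *
from h import *
bot.set_joints([1.0,.381,1.297,0,1.464,0])
t=bot.snapshot("top"); s=bot.snapshot("side")
def cr(p,x0,y0,x1,y1,f):
    a=p["img"][y0:y1,x0:x1,::-1].astype(float); return cv2.resize(np.uint8(255*(a/255)**2.0),None,fx=f,fy=f,interpolation=2)
a=cr(t,160,190,390,250,3.4); b=cr(s,320,155,400,300,3.4)
c=np.zeros((a.shape[0]+b.shape[0]-110,782,3),np.uint8); 
c=np.zeros((a.shape[0]+b.shape[0]-90,a.shape[1],3),np.uint8); b=b[90:]; c[:a.shape[0]]=a; c[a.shape[0]:,:b.shape[1]]=b
# tight side crop of the tool tray
b2=cr(s,325,225,395,292,6); h=min(b2.shape[0],c.shape[0]-a.shape[0]); c[a.shape[0]:a.shape[0]+h,300:300+b2.shape[1]]=b2[:h]
cv2.imwrite("pics/e1.png",c); print(c.shape)
yl=lambda im:(im[:,:,0].astype(int)-im[:,:,2]>90)
v=R["tool_tray"]
for p in(t,s):
    m=yl(p["img"]); n=np.zeros_like(m); uv=proj(p,[[*v[:2],.02]])[0].astype(int); n[uv[1]-40:uv[1]+40,uv[0]-48:uv[0]+48]=1
    m&=n; q=np.argwhere(m)[:,::-1]; w=world(p,q.mean(0),.014)[:2]-v[:2]; co,si=np.cos(v[3]),np.sin(v[3])
    print("handle centroid in tray",np.round([co*w[0]+si*w[1],-si*w[0]+co*w[1]],4),len(q))
for o in("screwdriver","tweezers","beaker","small_vial","large_vial"):
  for p in(t,s): print(o,[(round(d["score"],2),np.round(np.array(d["extent"])*[640,480,640,480]).astype(int).tolist()) for d in bot.look_for(p,o)][:3])
```

```text
(607, 782, 3)
handle centroid in tray [ 0.0216 -0.0464] 169
handle centroid in tray [ 0.0248 -0.0418] 162
screwdriver [(0.66, [304, 206, 366, 214])]
screwdriver [(0.8, [362, 250, 376, 286])]
tweezers [(0.21, [294, 196, 374, 239])]
tweezers [(0.66, [342, 265, 351, 275])]
beaker [(0.72, [398, 212, 413, 228]), (0.71, [164, 208, 185, 227]), (0.56, [483, 263, 503, 277])]
beaker [(0.93, [353, 294, 376, 327]), (0.63, [290, 394, 318, 434]), (0.5, [332, 149, 345, 173])]
small_vial [(0.45, [260, 213, 271, 224])]
small_vial [(0.59, [322, 164, 353, 181]), (0.56, [339, 194, 351, 215])]
large_vial [(0.73, [238, 212, 251, 222])]
large_vial [(0.58, [335, 186, 350, 204])]
```

View pics/e1.png

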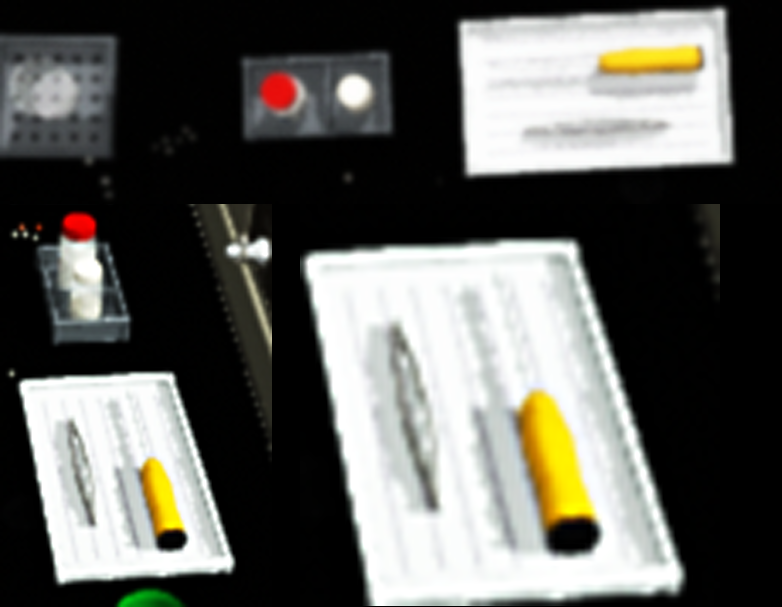

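The stretched views show both tools lengthwise in the tool tray. In the top view the handle spans about (599–704,58) and the tweezers about (523–668,130). The vials are centred in their bays, the beaker stands in its tray, and the arm is clear of everything.

Run:
```python
from station import bot
bot.wait(.5); print(bot.hand_in())
```

```text
the job is handed in; nothing more can be done
None
```

I handed the job in at about 43 s of the 120 s: both vials and the beaker stand upright in their trays, and the screwdriver and tweezers lie lengthwise side by side in the tool tray; the last pictures looked right, but no verdict came back.

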